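# Slide the backing bar under the butt joint

### The arm

A 7-joint arm with a two-finger parallel gripper is mounted at the origin on the work surface. World frame = base frame: x ahead of the robot, y to its left, z up, the work surface at z = 0. Lengths are in m, angles in rad, forces in N, time in s.
With the tool pointing down it reaches from about 0.425 to 0.8 m from the base axis. Payload 8.3 kg.
Tool frame: the origin (TCP) lies midway between the tips of the shut fingers; the grasp point (between the pads) lies 19 mm behind it (robot.tcp_to_grasp is the distance from the TCP to the grasp point, in m); y points along the fingers, x is the direction in which the jaws open and shut, and the axes are right-handed (so a half turn about y gives the same grasp; the last joint's range is limited). The gripper opens to 85 mm and grips with 20 to 120 N. Pads are 22 mm wide; open, the fingers measure 114 mm over their backs; the gripper's body (76 mm by 85 mm) begins 54 mm behind the grasp point. The pads swing forward as they close: fully open they stand 13 mm farther back than shut.
Start: joints at [1.275, 0.383, 0.016, 1.37, -0.006, 1.388, -0.046], TCP at [0.144, -0.608, 0.231] pointing down, gripper open.
Joint ranges: [-2.95, 2.95], [-0.25, 2.06], [-1.52, 1.56], [0.18, 2.33], [-1.44, 4.58], [0.02, 2.06], [-3.01, 3.01]. Speed limits (rad/s): [2.39, 2.39, 3.01, 3.01, 3.14, 3.14, 3.14].

### API

Orientations are given as a 3x3 rotation matrix whose columns are the frame's x, y, z axes.
In Python, from workcell import robot gives the robot as it stands.
- The arm moves only by the tool apply_moves, never from a script. Its argument "commands" is a list that holds one entry, the list of rows, each a list of 4 numbers: the shift along the tool's x, y, z normalised to -1 to 1, where 1 is 0.02 m, then the turn about the tool's y normalised to -1 to 1, where 1 is 5 degrees. A call has exactly 10 rows; each row shifts and turns the commanded pose from where the row before left it, along the tool's axes as they then stand; what a row does not reach is not made up. A row lasts 1/12 s, in which the tool goes at most 41.7 mm and 7.16 degrees, less where a joint would pass 70% of its speed; a pose out of reach is approached as far as the arm can. A call with a number of a shift or a turn outside -1 to 1 is refused whole. A call with a gripper value outside its range is refused whole. "grip" is the opening, from -1 (shut) to 1 (fully open), set as the call begins (left out, the last holds). The fingers move at their own pace and stop on an object; "grip_force" is the grip in N (left out, the last holds). Time passes only in rows, so rows that do not move let the fingers close, or fill a call up. It gives the time, the measured TCP pose, the force and the opening at its end, in the units of the state.
- robot.get_state(): the state, without advancing time (a new reading comes with each control period).
- robot.snapshot(name): name is "side" or "top"; returns the picture (400x640x3 uint8, red, green, blue); there is no depth.
- robot.camera_info(name): a dict with "camera_matrix" (3x3 intrinsics, pixels), "xyz" and "attitude" of the camera in the world. Camera axes: x right, y down, z forward; pixel columns grow to the right and rows downward; lengths in m; the calibration is good to about 2 mm. A picture is of the moment at which its call begins. camera_info takes no time and is no camera call.
- robot.job_done(): hands the job in, once; it reports no verdict.
Trained networks look in the newest picture that a camera, given by its name, has taken for a name from the list of things; names that differ only in an ending like _2 or _b are one class to them, and where a whole thing is asked for, a point or a joint stands for the part that bears it (a point fixed in the world has none). Each returns a list of dicts, best first, with "conf" (0 to 1); they miss things now and then, are a little off and sometimes report something else, mostly with a low value. They report only what shows in the picture. A call takes as long as a camera call. They do not tell look-alikes from the thing itself.
- robot.look_for(camera, target): "rect" ([left, top, right, bottom] as shares, 0 to 1, of the picture: columns of its width, rows of its height, round what is visible of it).
- robot.regions_of(camera, target): "mask" (400x640 bool, what is visible of it) and "rect" ([left, top, right, bottom] as shares, 0 to 1, of the picture: columns of its width, rows of its height, round what is visible of it).
The state is a dict: "t": time; "joints": joint angles; "joint_vel": joint speeds; "joint_efforts": joint torques, N m; "tool_pos": TCP position; "tool_rot": TCP orientation; "wrist_force": force on the tool from outside, world axes, zero at the start; "ft_torque": the same for the moment, N m; "opening": opening from 0.0 (shut) to 1.0 (fully open).
Only numpy, scipy, OpenCV 4.12 (cv2) and the standard library are available. Lean on these libraries where they do the work, as an engineer would, in place of code of your own. Each camera call takes 0.05 s, during which the arm holds its last target.

### The job

Push the aluminium backing bar along the table with the fingertips, under the low bridge of the two butted steel plates, until it is centred beneath the joint: square to it and sticking out equally on both sides, to within about a centimetre. Only push it, do not lift or tip it, keep the gripper off the butted plates and their packers, leave the other things where they are, and finish clear of everything.

Things in the scene. Friction and masses are not known exactly. Their poses are not given: they have to be found in the camera images.
- bar: aluminium backing bar: loose flat plate 126 x 92 x 12 mm, about 0.4 kg, edges rounded 2 mm, lying on the table. Origin at the centre of its underside, x along its length, y along its width, z up. It starts 0.2 to 0.35 m to the left or right of the work, askew and out of line with the passage; the way between is free. It stops where the push stops
- work: the work, fixed to the table: two bare steel plates butted edge to edge, lying like a low bridge on two blue-painted steel packers 26 mm wide, a bolt head over each packer. 76 mm along its x, 156 mm along its y, plates' top 21 mm and bolt heads 30.5 mm above the table. Origin on the table under its middle, z up. The joint between the plates runs along its x at y = 0
- passage (a point): middle of the passage under the work, on the table, axes as the work's. The passage runs along x, open at both ends: 76 mm long, 104 mm wide (along y), 15 mm high. When the bar is centred its origin is at this point and its length along this x, either way round, 25 mm sticking out at each end
- magnet: grey arrow-shaped welding magnet, 100 x 60 x 16 mm, loose, lying beside the work; origin under its middle; to be left alone
- tube: square steel tube offcut standing on end, 40 x 40 x 50 mm high, loose, beside the work on the other side; origin under its centre; to be left alone
- brush: hand brush lying on the right, on the robot's side of the table, loose; origin on its underside, its x along the handle; to be left alone
- hammer: hammer lying on the right side of the table, loose; origin on its underside, its x along the handle; to be left alone
- slug: upright copper slug, 44 mm diameter, 28 mm high, loose, on the robot's side of the table; origin under its centre; to be left alone
- flat: narrow steel flat, 150 x 35 x 8 mm, loose, lying at the far side of the table; origin under its centre; to be left alone
- clamp: steel F-clamp with blue jaws and a black handle lying on the left side of the table, about 280 x 110 x 25 mm, loose; origin on the table at the middle of its rail; to be left alone
There are look-alikes about, which are no part of the job. Of the things shaped like the bar, the aluminium one is meant.

How it is judged:
On the way:
1. the bar's leading end is under the bridge (horizontal distance between bar and work below 0.085 m and y of bar in the frame of work between -0.02 and 0.02 m and height (world z) of bar below 0.004 m), for 0.05 s.
At the end, for the whole second after the job is handed in: the bar lies flat and at rest on the table under the bridge, its centre within 11 mm of the middle of the passage both along and across it, its length within 0.14 rad (8 degrees) of the passage's direction (x of bar in the frame of work between -0.011 and 0.011 m and y of bar in the frame of work between -0.011 and 0.011 m and angle between the x axis of bar and the x axis of work, either way round below 0.14 rad and angle between bar's own z axis and vertical below 0.04 rad and height (world z) of bar below 0.004 m and linear speed of bar below 0.01 m/s); the robot touches nothing.
It fails at once if the bar is lifted off the table (height (world z) of bar above 0.008 m).
It fails at once if the bar is tipped (angle between bar's own z axis and vertical above 0.1 rad).
It fails at once if the gripper presses on the butted plates or their packers (contact force between any of the fingers, the arm and work above 5 N).
It fails at once if one of the other loose things is moved by more than 20 mm (distance of any of magnet, tube, brush, hammer, slug, flat, clamp from where it was at the start of the episode above 0.02 m).
It also fails if it takes over 72 s, if anything falls off the work surface, if the arm or the gripper's body presses on something with over 40 N, if the wrist force passes 120 N, or if a joint passes its speed limit or range.

## Working session

There is one attempt and no reset: what is moved stays moved. The work goes in short steps, Python scripts to look and compute and a tool call to move; the robot and the scene stay as the last step left them, time stands still between calls to the robot, and variables do not carry over. Pictures are saved under pics/ and viewed, and the job is handed in when it is done.

Besides the shell and the picture viewer there is one more tool, called after "Request:" by a JSON object that holds its "method" and its "body", one argument or row to a line. apply_moves: Moves the arm, as the interface text tells. Its arguments: {"type":"object","properties":{"commands":{"type":"array","items":{"type":"array","items":{"type":"array","items":{"type":"number"}}}},"grip":{"type":"number"},"grip_force":{"type":"number"}},"required":["commands"]}

```bash
mkdir -p pics; ls
python3 - <<'E'
from workcell import robot
import cv2, numpy as np
for c in ("top","side"):
    im=robot.snapshot(c); cv2.imwrite(f"pics/{c}0.png",im[:,:,::-1])
    i=robot.camera_info(c); print(c,i)
    for t in ("bar","work"):
        for r in robot.regions_of(c,t)[:4]:
            h=np.array(r["rect"])*[640,400,640,400]; print(c,t,round(r["conf"],2),h.round())
s=robot.get_state(); print(s["t"],s["tool_pos"],s["tool_rot"],s["wrist_force"],s["opening"])
E
```

```text
pics
top {'camera_matrix': array([[376.67061662,   0.        , 319.26113242],
       [  0.        , 376.67061662, 198.65355426],
       [  0.        ,   0.        ,   1.        ]]), 'xyz': array([0.37846912, 0.00499873, 1.08512956]), 'attitude': array([[ 3.37558787e-03, -9.89257554e-01,  1.46144101e-01],
       [-9.99993243e-01, -3.55214748e-03, -9.47172431e-04],
       [ 1.45612288e-03, -1.46139916e-01, -9.89262859e-01]])}
top bar 0.98 [345. 175. 393. 209.]
top bar 0.78 [205. 256. 251. 309.]
top bar 0.67 [356.  97. 404. 145.]
top bar 0.63 [345. 245. 394. 299.]
top work 0.62 [251. 157. 287. 214.]
side {'camera_matrix': array([[363.29417563,   0.        , 321.38129049],
       [  0.        , 363.29417563, 202.71854547],
       [  0.        ,   0.        ,   1.        ]]), 'xyz': array([0.28054927, 0.5532218 , 0.71518487]), 'attitude': array([[-0.89989643, -0.32586226,  0.28982788],
       [-0.43610209,  0.67062058, -0.60006916],
       [ 0.00117536, -0.66639464, -0.74559828]])}
side bar 0.97 [315. 152. 364. 191.]
side bar 0.81 [390. 182. 445. 217.]
side work 0.83 [249. 222. 317. 278.]
0.3 [ 0.14421064 -0.60795642  0.23094771] [[ 2.30795799e-01 -1.18794106e-04  9.73002202e-01]
 [-9.73001971e-01  6.72010857e-04  2.30795827e-01]
 [-6.81285227e-04 -9.99999767e-01  3.95103838e-05]] [ 0.248936   -0.3749642   0.36428043] 1.0016368186028493
```

View pics/top0.png

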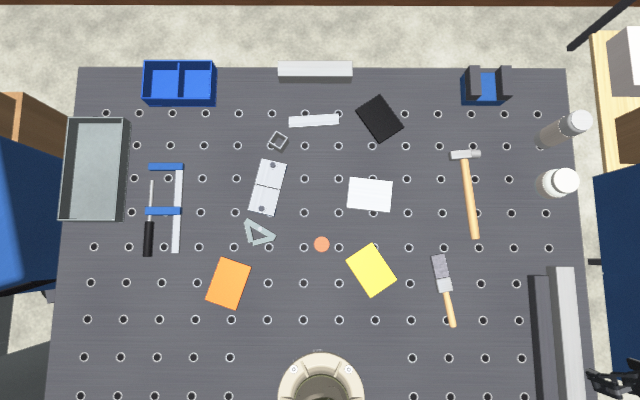

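View pics/side0.png

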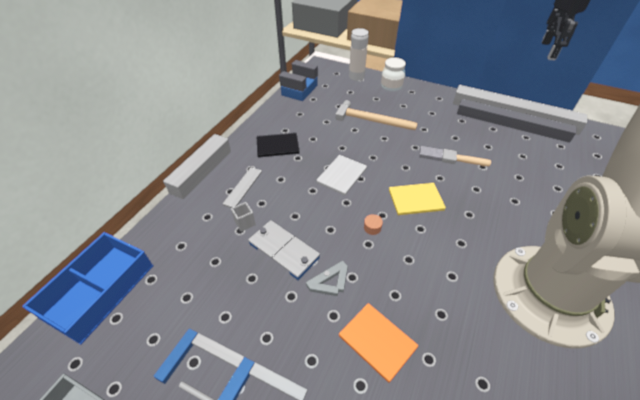

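Four bar-shaped plates show in the top picture: silvery white (369,194), orange (228,283), black (380,119) and yellow (371,270). The bare metallic one at (369,194) fits aluminium. The work is at (267,187). Next I'll check an enlarged crop and measure.

```bash
cat > h.py <<'E'
from workcell import robot
import cv2, numpy as np
def px2w(c,uv,z):
    i=robot.camera_info(c);K=i["camera_matrix"];R=i["attitude"];p=i["xyz"]
    uv=np.atleast_2d(np.array(uv,float))
    d=np.c_[uv,np.ones(len(uv))]@np.linalg.inv(K).T@R.T
    return p+d*((z-p[2])/d[:,2:3])
def w2px(c,P):
    i=robot.camera_info(c);K=i["camera_matrix"];R=i["attitude"];p=i["xyz"]
    q=(np.atleast_2d(P)-p)@R@K.T
    return q[:,:2]/q[:,2:]
def rect(c,mask,z):
    cs,_=cv2.findContours(mask.astype(np.uint8),cv2.RETR_EXTERNAL,cv2.CHAIN_APPROX_NONE)
    k=max(cs,key=cv2.contourArea)[:,0,:]
    w=px2w(c,k,z)[:,:2]
    (x,y),(a,b),an=cv2.minAreaRect((w*1000).astype(np.float32))
    if a<b: a,b=b,a; an+=90
    an=(an+90)%180-90
    return np.array([x/1000,y/1000]),a,b,an
E
python3 - <<'E'
from h import *
im=robot.snapshot("top")
im2=robot.snapshot("side")
a=cv2.resize(im[140:320,190:420],None,fx=3.4,fy=3.3,interpolation=cv2.INTER_CUBIC)
cv2.imwrite("pics/crop1.png",a[:,:,::-1])
for c in("top","side"):
  for t,z in(("bar",.012),("work",.021),("magnet",.016),("tube",.05),("slug",.028),("flat",.008),("hammer",.02),("brush",.02)):
    for r in robot.regions_of(c,t)[:2]:
        print(c,t,round(r["conf"],2),rect(c,r["mask"],z), im[r["mask"]].mean(0).round() if c=="top" else "")
E
```

```text
top bar 0.88 (array([ 0.78009863, -0.1736188 ]), 126.02906799316406, 93.40693664550781, 34.26454544067383) [51. 51. 53.]
top bar 0.7 (array([ 0.55065619, -0.1408882 ]), 126.56439208984375, 93.77835845947266, 83.64009857177734) [244. 246. 248.]
top work 0.79 (array([0.5709906 , 0.15245764]), 158.04205322265625, 79.05020904541016, -13.476943969726562) [219. 223. 228.]
top magnet 0.95 (array([0.43281226, 0.18143396]), 100.13420867919922, 59.23588943481445, 59.198402404785156) [176. 187. 189.]
top tube 0.58 (array([0.69514313, 0.11866175]), 50.98661422729492, 47.01069641113281, 54.677833557128906) [125. 127. 129.]
top slug 0.65 (array([ 0.40832544, -0.00408073]), 39.054534912109375, 36.00413131713867, -89.8057207763195) [247. 181. 141.]
top flat 0.63 (array([0.77308606, 0.02165358]), 148.20480346679688, 38.787471771240234, -86.0356171131134) [220. 224. 228.]
top hammer 0.96 (array([ 0.55429071, -0.41019562]), 261.1571350097656, 87.24755859375, -3.3551406860351562) [221. 202. 169.]
top brush 0.68 (array([ 0.28269122, -0.34315491]), 197.50003051757812, 45.364437103271484, 9.25908374786377)
[... 523 characters left out ...]
61.608787536621094, 60.36061096191406) 
side magnet 0.19 (array([ 0.56007446, -0.40791171]), 263.77069091796875, 114.46508026123047, -5.264854431152344) 
side tube 0.71 (array([0.6881391 , 0.13713504]), 79.6417236328125, 48.94112777709961, -31.74216079711914) 
side slug 0.53 (array([0.4068418 , 0.00635695]), 57.10496520996094, 42.66907501220703, -84.58510208129883) 
side flat 0.98 (array([0.77317572, 0.02448986]), 153.58726501464844, 42.26511764526367, -85.23928308486938) 
side hammer 0.62 (array([ 0.5580097 , -0.43611444]), 259.5855712890625, 110.58879089355469, 13.00750732421875) 
side brush 0.78 (array([ 0.28270056, -0.33506299]), 198.51718139648438, 60.11941909790039, 11.185855865478516)
```

View pics/crop1.png

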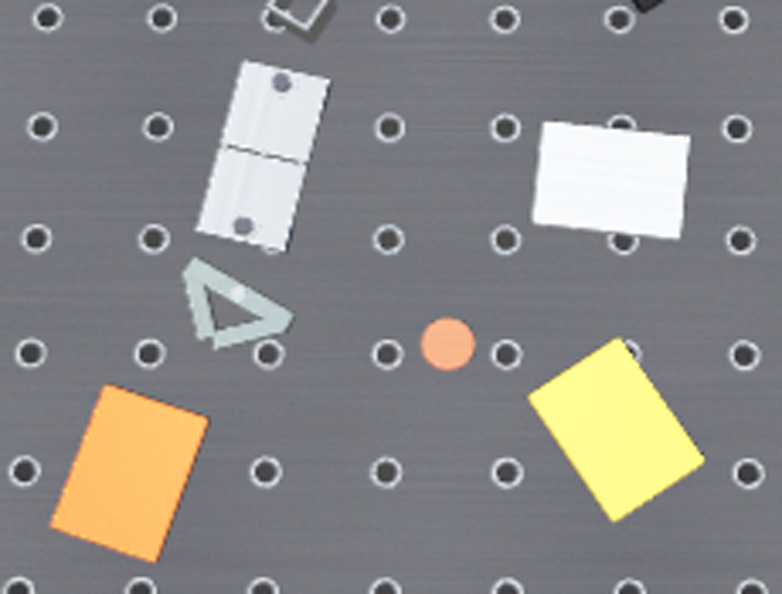

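The crop confirms it: the bare white-silver plate is the bar, and the orange and yellow ones are painted look-alikes.

- **Bar:** (0.551, −0.141), length at 83.6°.
- **Work:** (0.571, 0.152), passage direction 76.5°.
- **Offset:** the bar is about 290 mm before the passage, 49 mm to the far side and 7° askew.

I'll first push its far side to square and line it up, then push its end.

Request:
{"method": "apply_moves", "body": {
  "commands": [
    [[-0.53, 0, 0.97, 0], [-0.53, 0, 0.97, 0], [-0.53, 0, 0.97, 0], [-0.53, 0, 0.97, 0], [-0.53, 0, 0.97, 0], [-0.53, 0, 0.97, 0], [-0.53, 0, 0.97, 0], [-0.53, 0, 0.97, 0], [-0.53, 0, 0.97, 0], [-0.53, 0, 0.97, 0]]
  ],
  "grip": 0.4
}}

```text
t: 2.03
tool_pos: [0.3092, -0.4595, 0.2315]
tool_rot: [[0.231, 0.0, 0.973], [-0.973, -0.0, 0.231], [0.0, -1.0, 0.0]]
wrist_force: [0.1, -0.5, 0.6]
opening: 0.704
```

Request:
{"method": "apply_moves", "body": {
  "commands": [
    [[-0.53, 0, 0.97, 0], [-0.53, 0, 0.97, 0], [-0.53, 0, 0.97, 0], [-0.53, 0, 0.97, 0], [-0.53, 0, 0.97, 0], [-0.53, 0, 0.97, 0], [-0.53, 0, 0.97, 0], [-0.53, 0, 0.97, 0], [-0.53, 0, 0.97, 0], [-0.53, 0, 0.97, 0]]
  ]
}}

```text
t: 2.87
tool_pos: [0.4735, -0.3116, 0.2314]
tool_rot: [[0.231, 0.0, 0.973], [-0.973, -0.0, 0.231], [0.0, -1.0, 0.0]]
wrist_force: [-0.5, 0.3, -0.2]
opening: 0.702
```

Request:
{"method": "apply_moves", "body": {
  "commands": [
    [[-0.53, 0, 0.97, 0], [-0.53, 0, 0.97, 0], [-0.53, 0, 0.97, 0], [-0.53, 0, 0.97, 0], [-0.53, 0, 0.97, 0], [-0.53, 0, 0.97, 0], [-0.53, 0, 0.97, 0], [-0.53, 0, 0.97, 0], [-0.53, 0, 0.97, 0], [-0.53, 0, 0.97, 0]]
  ]
}}

```text
t: 3.7
tool_pos: [0.6379, -0.1637, 0.2313]
tool_rot: [[0.231, 0.0, 0.973], [-0.973, 0.0, 0.231], [-0.0, -1.0, 0.0]]
wrist_force: [0.3, -0.9, -1.6]
opening: 0.701
```

Request:
{"method": "apply_moves", "body": {
  "commands": [
    [[0, 0.5, 0, 0.9], [0, 0.5, 0, 0.9], [0, 0.5, 0, 0.9], [0, 0.5, 0, 0.9], [0, 0.5, 0, 0.9], [0, 0.5, 0, 0.9], [0, 0.5, 0, 0], [0, 0.5, 0, 0], [0, 0, 0, 0], [0, 0, 0, 0]]
  ]
}}

```text
t: 4.53
tool_pos: [0.6367, -0.1643, 0.1507]
tool_rot: [[-0.234, -0.001, 0.972], [-0.972, 0.0, -0.234], [-0.0, -1.0, -0.001]]
wrist_force: [-0.1, 0.9, -0.4]
opening: 0.703
```

Request:
{"method": "apply_moves", "body": {
  "commands": [
    [[0, 0.8, 0, 0], [0, 0.8, 0, 0], [0, 0.8, 0, 0], [0, 0.8, 0, 0], [0, 0.8, 0, 0], [0, 0.8, 0, 0], [0, 0.8, 0, 0], [0, 0.6, 0, 0], [0, 0, 0, 0], [0, 0, 0, 0]]
  ]
}}

```text
t: 5.37
tool_pos: [0.6371, -0.1644, 0.0274]
tool_rot: [[-0.236, -0.0, 0.972], [-0.972, 0.0, -0.236], [-0.0, -1.0, -0.0]]
wrist_force: [0.6, -0.3, -0.0]
opening: 0.703
```

Run:
```python
from h import *
for c,(u0,u1,v0,v1) in (("top",(300,430,100,260)),("side",(240,400,90,210))):
    im=robot.snapshot(c); a=im[v0:v1,u0:u1]; f=min(780/a.shape[1],580/a.shape[0])
    cv2.imwrite(f"pics/{c}2.png",cv2.resize(a,None,fx=f,fy=f,interpolation=cv2.INTER_CUBIC)[:,:,::-1])
```

```text
(no output)
```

View pics/side2.png

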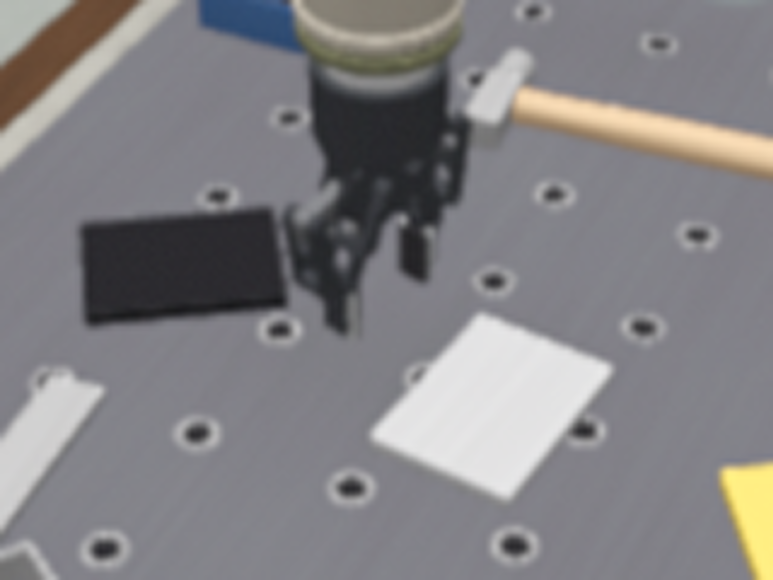

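View pics/top2.png

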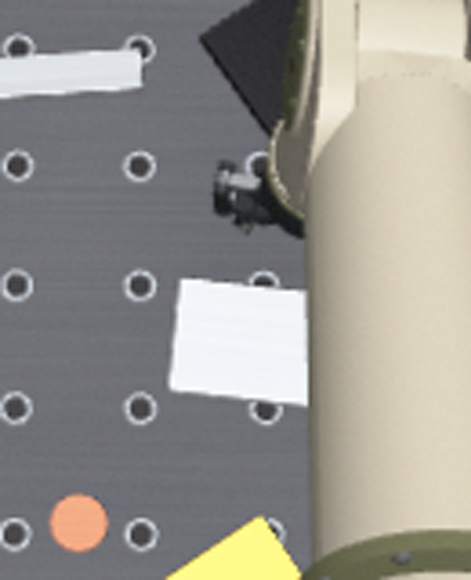

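The gripper stands clear, beyond the bar's far side. Now I'll lower it slowly, feeling for the table.

Request:
{"method": "apply_moves", "body": {
  "commands": [
    [[0, 0.2, 0, 0], [0, 0.2, 0, 0], [0, 0.2, 0, 0], [0, 0.2, 0, 0], [0, 0.2, 0, 0], [0, 0.1, 0, 0], [0, 0, 0, 0], [0, 0, 0, 0], [0, 0, 0, 0], [0, 0, 0, 0]]
  ]
}}

```text
t: 6.3
tool_pos: [0.6374, -0.1644, 0.0056]
tool_rot: [[-0.236, 0.001, 0.972], [-0.972, -0.0, -0.236], [-0.0, -1.0, 0.001]]
wrist_force: [0.6, -0.2, 0.2]
opening: 0.703
```

Request:
{"method": "apply_moves", "body": {
  "commands": [
    [[0, 0.1, 0, 0], [0, 0.1, 0, 0], [0, 0.05, 0, 0], [0, 0, 0, 0], [0, 0, 0, 0], [0, 0, 0, 0], [0, 0, 0, 0], [0, 0, 0, 0], [0, 0, 0, 0], [0, 0, 0, 0]]
  ]
}}

```text
t: 7.13
tool_pos: [0.6372, -0.1644, 0.0004]
tool_rot: [[-0.236, 0.0, 0.972], [-0.972, 0.0, -0.236], [-0.0, -1.0, 0.0]]
wrist_force: [-0.1, -0.1, -0.4]
opening: 0.702
```

Request:
{"method": "apply_moves", "body": {
  "commands": [
    [[0, 0.1, 0, 0], [0, 0.05, 0, 0], [0, 0, 0, 0], [0, 0, 0, 0], [0, 0, 0, 0], [0, 0, 0, 0], [0, 0, 0, 0], [0, 0, 0, 0], [0, 0, 0, 0], [0, 0, 0, 0]]
  ]
}}

```text
t: 7.97
tool_pos: [0.6372, -0.1644, -0.0026]
tool_rot: [[-0.236, 0.0, 0.972], [-0.972, 0.0, -0.236], [-0.0, -1.0, 0.0]]
wrist_force: [0.5, -0.3, -0.6]
opening: 0.7
```

Request:
{"method": "apply_moves", "body": {
  "commands": [
    [[0, 0.1, 0, 0], [0, 0, 0, 0], [0, 0, 0, 0], [0, 0, 0, 0], [0, 0, 0, 0], [0, 0, 0, 0], [0, 0, 0, 0], [0, 0, 0, 0], [0, 0, 0, 0], [0, 0, 0, 0]]
  ]
}}

```text
t: 8.8
tool_pos: [0.6371, -0.1644, -0.0047]
tool_rot: [[-0.236, 0.0, 0.972], [-0.972, 0.0, -0.236], [-0.0, -1.0, -0.0]]
wrist_force: [-0.6, 0.5, 1.4]
opening: 0.699
```

Request:
{"method": "apply_moves", "body": {
  "commands": [
    [[0, 0.05, 0, 0], [0, 0, 0, 0], [0, 0, 0, 0], [0, 0, 0, 0], [0, 0, 0, 0], [0, 0, 0, 0], [0, 0, 0, 0], [0, 0, 0, 0], [0, 0, 0, 0], [0, 0, 0, 0]]
  ]
}}

```text
t: 9.63
tool_pos: [0.6373, -0.1644, -0.0048]
tool_rot: [[-0.236, 0.0, 0.972], [-0.972, -0.0, -0.236], [0.0, -1.0, 0.0]]
wrist_force: [-2.2, -0.1, 6.2]
opening: 0.701
```

Run:
```python
from h import *
im=robot.snapshot("side");print([robot.get_state()[k] for k in("tool_pos","wrist_force")])
W=np.array([.571,.1525]);a=np.radians(76.5);d=np.array([np.cos(a),np.sin(a)]);n=np.array([-d[1],d[0]])
t=robot.get_state()["tool_pos"][:2]-W;print(t@d,t@n)
a=im[90:210,240:400];cv2.imwrite("pics/side3.png",cv2.resize(a,None,fx=4.8,fy=4.8,interpolation=cv2.INTER_CUBIC)[:,:,::-1])
```

```text
[array([ 0.63725068, -0.16442093, -0.00486202]), array([-3.03440838,  0.66102859,  6.93639242])]
-0.2926984667084915 -0.1384038914941777
```

View pics/side3.png

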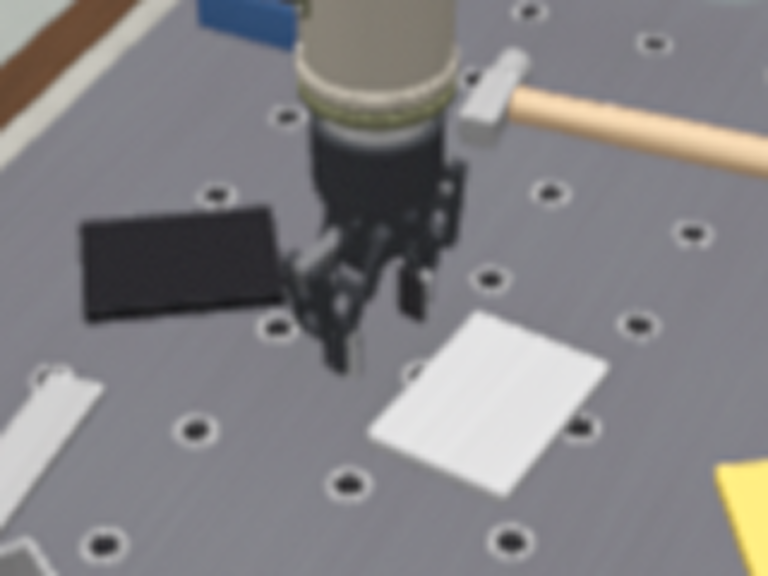

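The fingertips touch the table at TCP z = −0.0047. I'll raise them about 3–4 mm and push the bar's far side.

Request:
{"method": "apply_moves", "body": {
  "commands": [
    [[0, -0.2, 0, 0], [0, 0, -0.3, 0], [0, 0, -0.3, 0], [0, 0, -0.3, 0], [0, 0, -0.3, 0], [0, 0, -0.3, 0], [0, 0, -0.3, 0], [0, 0, -0.3, 0], [0, 0, -0.3, 0], [0, 0, -0.3, 0]]
  ]
}}

```text
t: 10.52
tool_pos: [0.5843, -0.1514, -0.0016]
tool_rot: [[-0.236, 0.0, 0.972], [-0.972, 0.0, -0.236], [-0.0, -1.0, 0.0]]
wrist_force: [1.6, -0.1, -0.5]
opening: 0.697
```

Request:
{"method": "apply_moves", "body": {
  "commands": [
    [[0, 0, -0.15, 0], [0, 0, -0.15, 0], [0, 0, -0.15, 0], [0, 0, -0.15, 0], [0, 0, -0.15, 0], [0, 0, -0.15, 0], [0, 0, -0.1, 0], [0, 0, 0, 0], [0, 0, 0, 0], [0, 0, 0, 0]]
  ]
}}

```text
t: 11.35
tool_pos: [0.5649, -0.1469, -0.0019]
tool_rot: [[-0.236, -0.001, 0.972], [-0.972, 0.0, -0.236], [-0.0, -1.0, -0.001]]
wrist_force: [-0.5, -0.4, 0.5]
opening: 0.701
```

```bash
cat >> h.py <<'E'
W=np.array([.571,.1525]);A=76.5;_a=np.radians(A);d=np.array([np.cos(_a),np.sin(_a)]);n=np.array([-d[1],d[0]])
def inw(p):
    p=np.array(p)[:2]-W; return (1000*np.array([p@d,p@n])).round(1)
E
cat > look.py <<'E'
from h import *
import sys
for c in("top","side"):
    im=robot.snapshot(c)
    cv2.imwrite(f"pics/{c}{sys.argv[1]}.png",im[:,:,::-1])
    for r in robot.regions_of(c,"bar"):
        m=r["mask"]; col=im[m].mean(0)
        if col.max()-col.min()<25 and col.mean()>130:
            p,a,b,an=rect(c,m,.012); print(c,round(r["conf"],2),"bar",p.round(4),round(a),round(b),"inW",inw(p),"ang",round(an-A,1),col.round())
print("tcp",inw(robot.get_state()["tool_pos"]),robot.get_state()["wrist_force"].round(1))
E
python3 look.py 4
```

```text
top 0.76 bar [ 0.5132 -0.1144] 105 92 inW [-273.    -6.1] ang -0.4 [241. 243. 246.]
side 0.67 bar [ 0.5096 -0.1212] 135 98 inW [-280.5   -4.2] ang -0.6 [217. 217. 218.]
tcp [-292.5  -64.1] [-0.8  0.5  0.4]
```

View pics/side4.png

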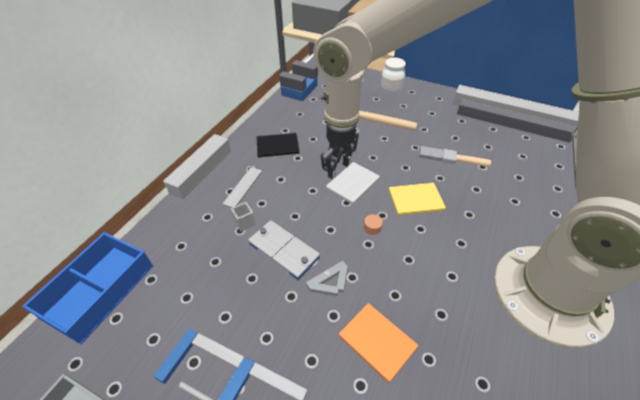

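The bar is now square to within 0.5° and about 6 mm short laterally. I'll push that, then back off.

Request:
{"method": "apply_moves", "body": {
  "commands": [
    [[0, 0, -0.1, 0], [0, 0, -0.1, 0], [0, 0, -0.12, 0], [0, 0, 0, 0], [0, 0, 0, 0], [0, 0, 0.5, 0], [0, 0, 0.8, 0], [0, -0.8, 0, 0], [0, -0.9, 0, 0], [0, -0.9, 0, 0]]
  ]
}}

```text
t: 12.38
tool_pos: [0.5838, -0.1514, 0.0503]
tool_rot: [[-0.236, -0.002, 0.972], [-0.972, 0.001, -0.236], [-0.0, -1.0, -0.002]]
wrist_force: [0.8, 0.4, -0.3]
opening: 0.702
```

```bash
python3 look.py 5
```

```text
top 0.64 bar [ 0.5052 -0.1191] 118 92 inW [-279.4    0.6] ang -0.4 [241. 244. 247.]
side 0.84 bar [ 0.5054 -0.1189] 133 98 inW [-279.2    0.4] ang 1.5 [218. 218. 218.]
tcp [-292.6  -84. ] [ 1.  -0.5 -0.1]
```

Request:
{"method": "apply_moves", "body": {
  "commands": [
    [[0, -1, 0, 0], [0, -1, 0, 0], [0.58, 0, -0.53, 0], [0.58, 0, -0.53, 0], [0.58, 0, -0.53, 0], [0.58, 0, -0.53, 0], [0.58, 0, -0.53, 0], [0.58, 0, -0.53, 0], [0.58, 0, -0.53, 0], [0.58, 0, -0.53, 0]]
  ]
}}

```text
t: 13.42
tool_pos: [0.4784, -0.2217, 0.089]
tool_rot: [[-0.236, -0.002, 0.972], [-0.972, 0.001, -0.236], [-0.0, -1.0, -0.002]]
wrist_force: [-0.6, -0.3, 0.5]
opening: 0.699
```

Request:
{"method": "apply_moves", "body": {
  "commands": [
    [[0, 0, 0, -1], [0, 0, 0, -1], [0, 0, 0, -1], [0, 0, 0, -1], [0, 0, 0, -1], [0, 0, 0, -1], [0, 0, 0, -1], [0, 0, 0, -1], [0, 0, 0, -1], [0, 0, 0, -1]]
  ]
}}

```text
t: 14.25
tool_pos: [0.4791, -0.2214, 0.089]
tool_rot: [[0.596, -0.002, 0.803], [-0.803, 0.001, 0.596], [-0.002, -1.0, -0.001]]
wrist_force: [-0.6, 0.5, 0.7]
opening: 0.699
```

Request:
{"method": "apply_moves", "body": {
  "commands": [
    [[0, 0, 0, -1], [0, 0, 0, -1], [0, 0, 0, -1], [0, 0, 0, -1], [0, 0, 0, -1], [0, 0, 0, -1], [0, 0, 0, -1], [0, 0, 0, -1], [0, 0, 0, 0], [0, 0, 0, 0]]
  ]
}}

```text
t: 15.08
tool_pos: [0.4793, -0.2215, 0.0894]
tool_rot: [[0.971, -0.001, 0.239], [-0.239, 0.001, 0.971], [-0.002, -1.0, 0.001]]
wrist_force: [-0.3, -0.7, 0.0]
opening: 0.699
```

```bash
python3 look.py 6;python3 - <<'E'
from h import *
im=robot.snapshot("top")
r=robot.regions_of("top","work")[0];print(rect("top",r["mask"],.021))
a=im[150:220,240:300];cv2.imwrite("pics/work6.png",cv2.resize(a,None,fx=8,fy=8,interpolation=cv2.INTER_CUBIC)[:,:,::-1])
E
```

```text
top 0.82 bar [ 0.505 -0.123] 128 95 inW [-2.833e+02 -2.000e-01] ang 0.0 [238. 241. 244.]
side 0.66 bar [ 0.5051 -0.1179] 133 94 inW [-278.3    0.9] ang 0.2 [220. 220. 220.]
tcp [-385.1    1.3] [-0.9  0.2 -1.1]
(array([0.57028967, 0.1519072 ]), 158.00680541992188, 79.92771911621094, -13.829574584960938)
```

View pics/work6.png

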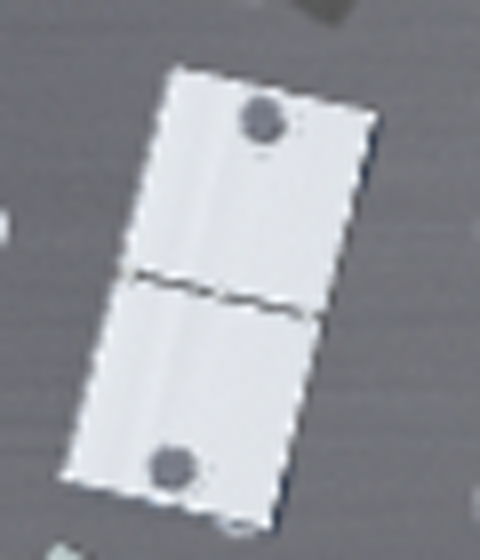

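View pics/top6.png

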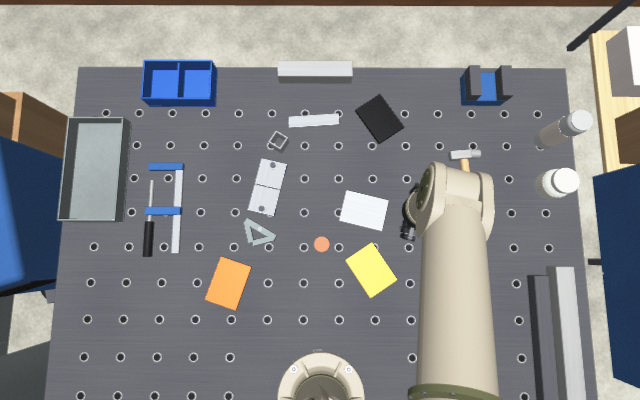

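Run:
```python
from h import *
k=np.array([[175,67],[378,117],[272,525],[62,478],[132,273],[322,317],[263,120],[173,467]])/8+[240,150]-.44
w=px2w("top",k[:6],.021);b=px2w("top",k[6:],.0305)
for p in w: print(inw(p))
print("mean corners",inw(w[:4].mean(0)),"joint mid",inw(w[4:6].mean(0)),"bolts",inw(b.mean(0)))
f=lambda v:np.degrees(np.arctan2(v[1],v[0]))
print(f(w[4]-w[5]),f(b[0]-b[1])+90, f(w[0]-w[3])+90,f(w[1]-w[2])+90)
```

```text
[ 38.6 -76.6]
[-37.5 -76.1]
[-37.9  76.5]
[38.8 77.9]
[34.   0.5]
[-36.3  -0.2]
mean corners [0.5 0.4] joint mid [-1.2  0.1] bolts [0.4 1.2]
77.02826953899806 76.97317962455736 76.42008811467514 76.64899561482603
```

The work pose is confirmed: corners, joint and bolts agree to about 1 mm. Now I'll lower the fingers behind the bar's end and push along the passage.

Request:
{"method": "apply_moves", "body": {
  "commands": [
    [[-0.06, 0.9, 0, 0], [0, 0.9, 0, 0], [0, 0.9, 0, 0], [0, 0.8, 0, 0], [0, 0.5, 0, 0], [0, 0.3, 0, 0], [0, 0.25, 0, 0], [0, 0, 0, 0], [0, 0, 0, 0], [0, 0, 0, 0]]
  ]
}}

```text
t: 16.22
tool_pos: [0.4795, -0.2217, 0.0001]
tool_rot: [[0.972, 0.001, 0.236], [-0.236, -0.001, 0.972], [0.001, -1.0, -0.0]]
wrist_force: [0.7, -0.9, -1.1]
opening: 0.701
```

Request:
{"method": "apply_moves", "body": {
  "commands": [
    [[0, 0, 0.3, 0], [0, 0, 0.3, 0], [0, 0, 0.3, 0], [0, 0, 0.3, 0], [0, 0, 0.3, 0], [0, 0, 0.3, 0], [0, 0, 0.3, 0], [0, 0, 0.3, 0], [0, 0, 0.3, 0], [0, 0, 0.3, 0]]
  ]
}}

```text
t: 17.05
tool_pos: [0.4932, -0.1629, -0.0005]
tool_rot: [[0.972, 0.0, 0.236], [-0.236, -0.0, 0.972], [0.0, -1.0, -0.0]]
wrist_force: [-1.2, -4.1, 2.8]
opening: 0.7
```

```bash
python3 look.py 7
```

```text
top 0.9 bar [ 0.5116 -0.0936] 125 95 inW [-253.2    0.3] ang 1.0 [240. 243. 246.]
side 0.66 bar [ 0.5123 -0.0876] 138 98 inW [-247.1    1. ] ang 0.3 [217. 217. 218.]
tcp [-324.3    2.4] [ 0.4 -0.2 -0.3]
```

Request:
{"method": "apply_moves", "body": {
  "commands": [
    [[0, 0, 0.3, 0], [0, 0, 0.3, 0], [0, 0, 0.3, 0], [0, 0, 0.3, 0], [0, 0, 0.3, 0], [0, 0, 0.3, 0], [0, 0, 0.3, 0], [0, 0, 0.3, 0], [0, 0, 0.3, 0], [0, 0, 0.3, 0]]
  ]
}}

```text
t: 18.08
tool_pos: [0.5073, -0.1042, -0.0007]
tool_rot: [[0.972, 0.0, 0.236], [-0.236, 0.0, 0.972], [0.0, -1.0, 0.0]]
wrist_force: [-0.8, -1.6, -1.2]
opening: 0.696
```

Request:
{"method": "apply_moves", "body": {
  "commands": [
    [[0, 0, 0.3, 0], [0, 0, 0.3, 0], [0, 0, 0.3, 0], [0, 0, 0.3, 0], [0, 0, 0.3, 0], [0, 0, 0.3, 0], [0, 0, 0.3, 0], [0, 0, 0.3, 0], [0, 0, 0.3, 0], [0, 0, 0.3, 0]]
  ]
}}

```text
t: 18.92
tool_pos: [0.5214, -0.0459, -0.0007]
tool_rot: [[0.972, -0.0, 0.236], [-0.236, 0.0, 0.972], [-0.0, -1.0, 0.0]]
wrist_force: [0.1, -1.3, -1.1]
opening: 0.698
```

```bash
python3 look.py 8
```

```text
top 0.64 bar [0.5414 0.0283] 116 95 inW [-127.7   -0.2] ang 0.4 [239. 242. 245.]
side 0.62 bar [0.5401 0.0296] 129 95 inW [-126.8    1.4] ang -0.1 [222. 222. 222.]
tcp [-204.6    1.8] [ 0.1 -0.5  0.5]
```

View pics/top8.png

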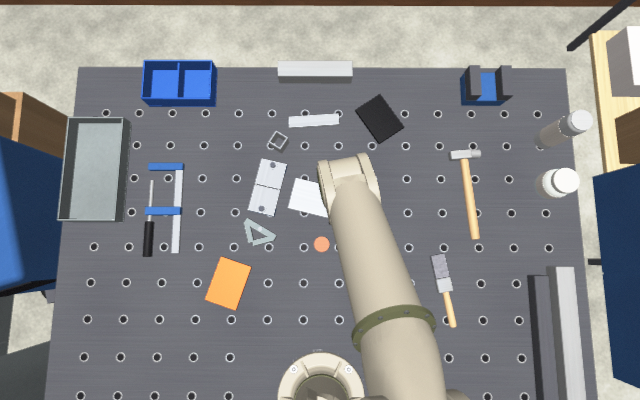

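View pics/side8.png

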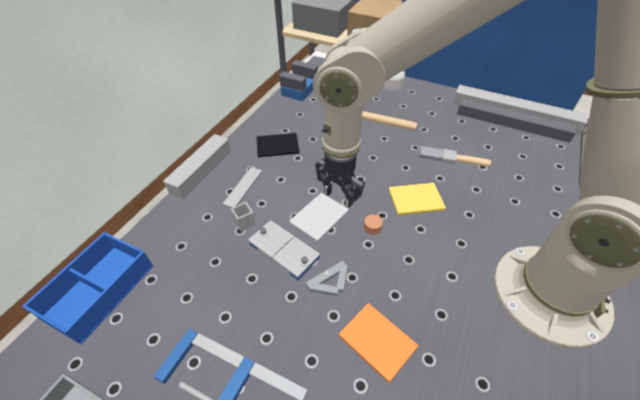

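The bar is lined up (lateral within 1 mm, angle within 0.5°), with its leading end about 28 mm before the bridge. I'll push on and watch the force.

Request:
{"method": "apply_moves", "body": {
  "commands": [
    [[0, 0, 0.25, 0], [0, 0, 0.25, 0], [0, 0, 0.25, 0], [0, 0, 0.25, 0], [0, 0, 0.25, 0], [0, 0, 0.25, 0], [0, 0, 0.25, 0], [0, 0, 0.25, 0], [0, 0, 0.25, 0], [0, 0, 0.25, 0]]
  ]
}}

```text
t: 19.95
tool_pos: [0.5332, 0.0026, -0.0007]
tool_rot: [[0.972, -0.0, 0.236], [-0.236, 0.0, 0.972], [-0.0, -1.0, 0.0]]
wrist_force: [-0.2, -2.5, 0.2]
opening: 0.7
```

Request:
{"method": "apply_moves", "body": {
  "commands": [
    [[0, 0, 0.25, 0], [0, 0, 0.25, 0], [0, 0, 0.25, 0], [0, 0, 0.25, 0], [0, 0, 0.25, 0], [0, 0, 0.25, 0], [0, 0, 0.25, 0], [0, 0, 0.25, 0], [0, 0, 0.25, 0], [0, 0, 0.25, 0]]
  ]
}}

```text
t: 20.78
tool_pos: [0.545, 0.0512, -0.0007]
tool_rot: [[0.972, -0.0, 0.236], [-0.236, 0.0, 0.972], [-0.0, -1.0, 0.0]]
wrist_force: [-1.0, -2.5, -0.2]
opening: 0.701
```

Request:
{"method": "apply_moves", "body": {
  "commands": [
    [[0, 0, 0.15, 0], [0, 0, 0.15, 0], [0, 0, 0.15, 0], [0, 0, 0.15, 0], [0, 0, 0.1, 0], [0, 0, 0, 0], [0, 0, 0, 0], [0, 0, 0, 0], [0, 0, 0, 0], [0, 0, 0, 0]]
  ]
}}

```text
t: 21.62
tool_pos: [0.5483, 0.0644, -0.0006]
tool_rot: [[0.972, 0.0, 0.236], [-0.236, 0.0, 0.972], [0.0, -1.0, 0.0]]
wrist_force: [-0.4, -0.5, 0.1]
opening: 0.7
```

```bash
python3 look.py 9
python3 - <<'E'
import cv2
for c,(u0,u1,v0,v1) in (("top",(225,335,140,230)),("side",(220,380,150,290))):
    a=cv2.imread(f"pics/{c}9.png")[v0:v1,u0:u1];f=min(780/a.shape[1],580/a.shape[0])
    cv2.imwrite(f"pics/{c}9c.png",cv2.resize(a,None,fx=f,fy=f,interpolation=cv2.INTER_CUBIC))
E
```

```text
side 0.6 bar [0.5562 0.093 ] 94 42 inW [-61.3   0.6] ang -90.7 [216. 216. 216.]
tcp [-91.1   1.5] [ 0.3  0.6 -0.5]
```

View pics/top9c.png

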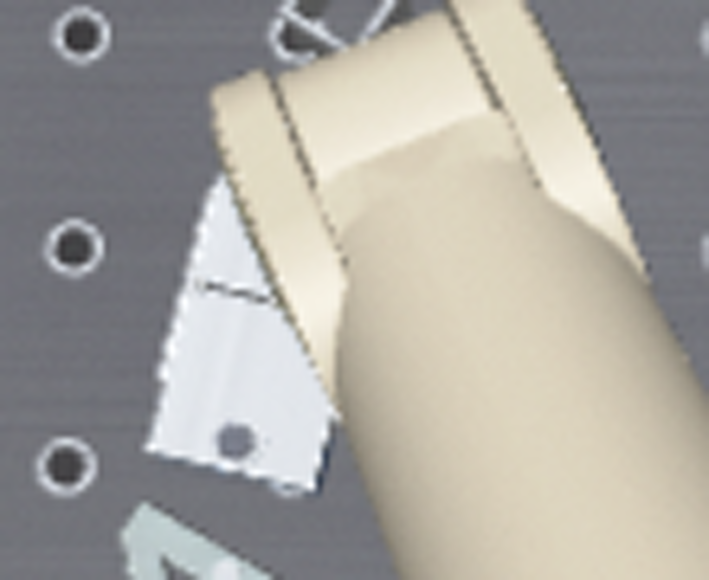

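View pics/side9c.png

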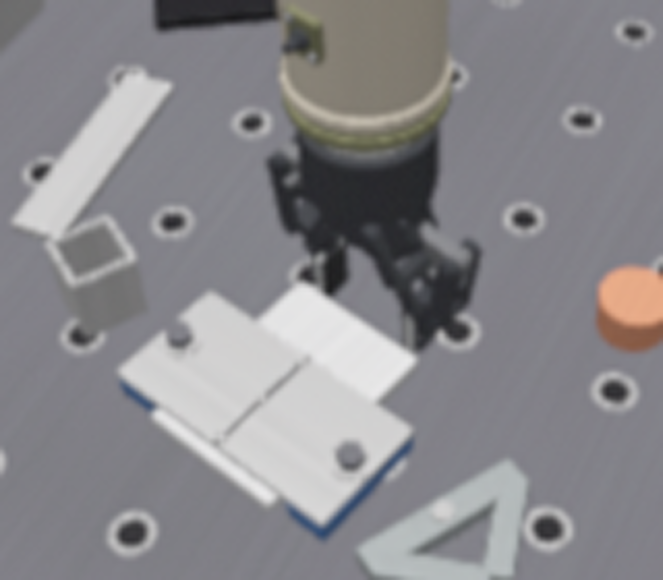

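Run:
```python
from h import *
f=580/140
t=lambda k:np.array(k)/f+[220,150]-.4
for p in px2w("side",t([[303,283],[416,357],[154,413],[272,502]]),.012): print("bar",inw(p))
for p in px2w("side",t([[210,291],[412,430],[120,371],[322,527]]),.021): print("work",inw(p))
```

```text
bar [-79.7 -45. ]
bar [-80.3  43. ]
bar [ 43.3 -45.9]
bar [43.3 44.7]
work [-35.  -78.1]
work [-35.3  77.3]
work [ 39.1 -76.3]
work [41.2 79.5]
```

Request:
{"method": "apply_moves", "body": {
  "commands": [
    [[0, 0, 0.15, 0], [0, 0, 0.15, 0], [0, 0, 0.15, 0], [0, 0, 0.15, 0], [0, 0, 0.1, 0], [0, 0, 0.05, 0], [0, 0, 0, 0], [0, 0, 0, 0], [0, 0, 0, 0], [0, 0, 0, 0]]
  ]
}}

```text
t: 22.65
tool_pos: [0.5519, 0.0791, -0.0005]
tool_rot: [[0.972, 0.0, 0.236], [-0.236, 0.0, 0.972], [0.0, -1.0, 0.0]]
wrist_force: [-0.9, 0.2, 0.5]
opening: 0.696
```

```bash
python3 look.py 10
python3 - <<'E'
import cv2
for c,(u0,u1,v0,v1) in (("side",(230,340,190,290)),):
    a=cv2.imread(f"pics/{c}10.png")[v0:v1,u0:u1]
    cv2.imwrite(f"pics/{c}10c.png",cv2.resize(a,None,fx=6,fy=6,interpolation=cv2.INTER_CUBIC))
E
```

```text
top 0.6 bar [0.4334 0.183 ] 105 60 inW [ -2.5 141. ] ang -17.7 [170. 181. 183.]
top 0.54 bar [0.5789 0.2022] 84 19 inW [50.2  3.9] ang -88.7 [239. 242. 245.]
side 0.79 bar [0.5827 0.2022] 96 29 inW [51.1  0.3] ang -88.7 [213. 213. 214.]
tcp [-76.1   1.4] [0.3 0.2 0.3]
```

View pics/side10c.png

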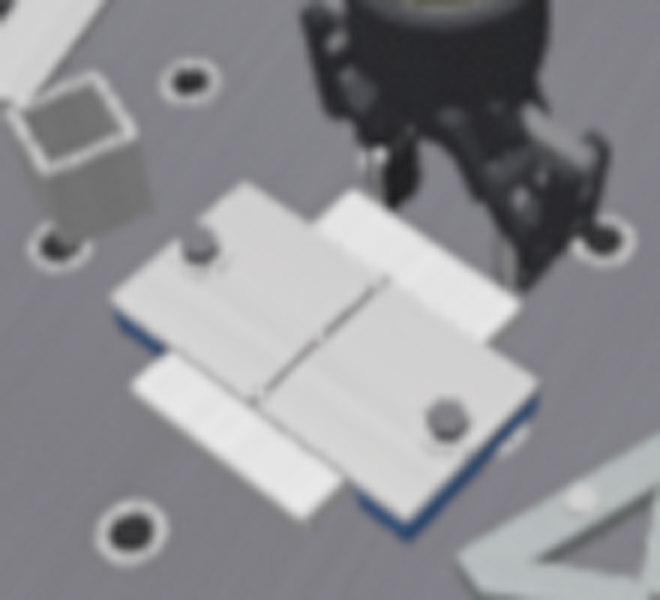

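Run:
```python
from h import *
t=lambda k:np.array(k)/6+[230,190]-.4
for p in px2w("side",t([[355,190],[521,300],[131,383],[303,515]]),.012): print("bar",inw(p))
for p in px2w("side",t([[245,181],[540,382],[110,297],[407,527]]),.021): print("work",inw(p))
for r in robot.regions_of("top","bar"):
    m=r["mask"]; cs,_=cv2.findContours(m.astype(np.uint8),0,1)
    w=[inw(p) for p in px2w("top",max(cs,key=cv2.contourArea)[:,0],.012)]; w=np.array(w)
    print(round(r["conf"],2),w.min(0),w.max(0))
```

```text
bar [-65.5 -45.3]
bar [-66.1  43.6]
bar [ 59.2 -47.1]
bar [59.1 44. ]
work [-35.4 -78. ]
work [-36.4  78. ]
work [ 40.  -77.5]
work [42.2 80.7]
0.87 [-11.  221.2] [ 88.2 355.2]
0.7 [-414.3   83.6] [-293.9  200.6]
0.65 [-342.1 -352.9] [-194.9 -206.5]
0.6 [-59.2 100.2] [ 43.1 173.5]
0.54 [ 40.1 -37.8] [59.5 45.8]
```

The bar sits 2–6 mm short. I'll push 3.5 mm more, then back off and up.

Request:
{"method": "apply_moves", "body": {
  "commands": [
    [[0, 0, 0.1, 0], [0, 0, 0.08, 0], [0, 0, 0, 0], [0, 0, 0, 0], [0, 0, 0, 0], [0, 0, -0.3, 0], [0, 0, -0.8, 0], [0, 0, -1, 0], [0, -0.5, -1, 0], [0, -1, -1, 0]]
  ]
}}

```text
t: 23.73
tool_pos: [0.531, 0.0017, 0.0275]
tool_rot: [[0.972, -0.004, 0.236], [-0.236, 0.001, 0.972], [-0.004, -1.0, -0.0]]
wrist_force: [-0.3, -0.3, 0.5]
opening: 0.698
```

Request:
{"method": "apply_moves", "body": {
  "commands": [
    [[0, -1, -1, 0], [0, -1, -1, 0], [0, -1, -1, 0], [0, -1, -1, 0], [0, -1, -1, 0], [0, 0, -1, 0], [0, 0, -1, 0], [0, 0, -1, 0], [0, 0, 0, 0], [0, 0, 0, 0]]
  ]
}}

```text
t: 24.57
tool_pos: [0.495, -0.1541, 0.1293]
tool_rot: [[0.971, 0.0, 0.239], [-0.239, -0.0, 0.971], [0.0, -1.0, -0.0]]
wrist_force: [0.0, 0.7, -1.0]
opening: 0.703
```

```bash
python3 look.py 11
python3 - <<'E'
import cv2
for c,(u0,u1,v0,v1) in (("side",(230,340,190,290)),("top",(225,315,145,225))):
    a=cv2.imread(f"pics/{c}11.png")[v0:v1,u0:u1]
    cv2.imwrite(f"pics/{c}11c.png",cv2.resize(a,None,fx=6,fy=6,interpolation=cv2.INTER_CUBIC))
E
```

```text
top 0.6 bar [0.5595 0.1032] 92 29 inW [-50.6  -0.3] ang -89.3 [235. 238. 242.]
side 0.85 bar [0.582  0.2038] 94 29 inW [52.5  1.3] ang -88.2 [220. 220. 220.]
tcp [-313.2    2.2] [ 0.1 -0.5 -0.6]
```

View pics/side11c.png

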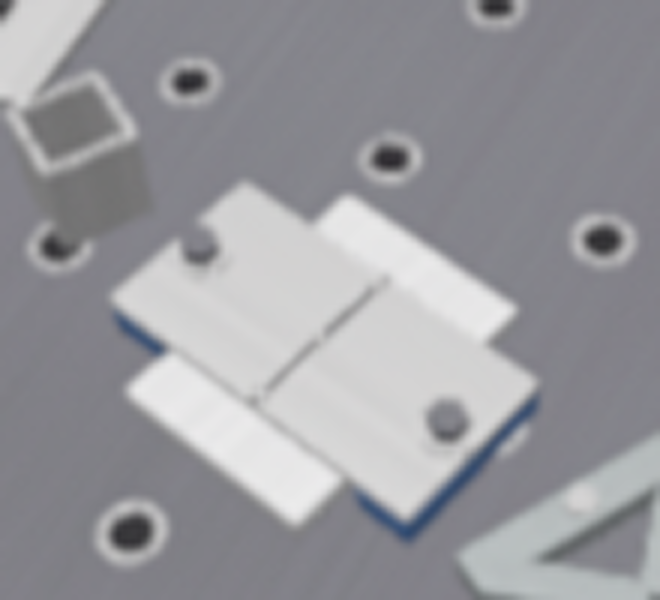

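View pics/top11c.png

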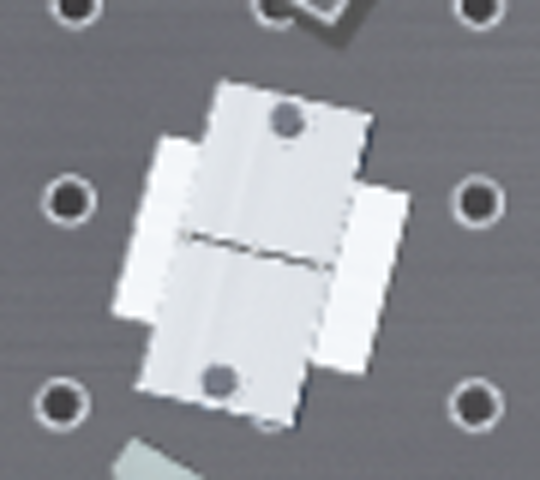

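View pics/top11.png

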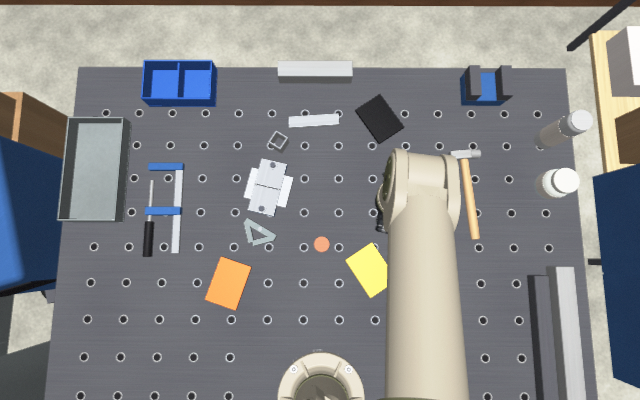

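Run:
```python
from h import *
def rep(c,z,k,s):
    P=np.array([inw(p) for p in px2w(c,k,z)]);print(c,s,P.tolist(),"centre",P.mean(0).round(1))
t=lambda k:np.array(k)/6+[225,145]-.4
rep("top",.012,t([[165,134],[410,192],[365,374],[112,315]]),"bar")
rep("top",.021,t([[220,80],[374,117],[297,425],[135,387]]),"work")
t=lambda k:np.array(k)/6+[230,190]-.4
rep("side",.012,t([[349,194],[518,308],[125,387],[297,521]]),"bar")
rep("side",.021,t([[245,181],[540,382],[110,297],[407,527]]),"work")
for x,z in(("magnet",.016),("tube",.05),("slug",.028),("flat",.008)):
    for r in robot.regions_of("top",x)[:1]: print(x,rect("top",r["mask"],z)[0])
```

```text
top bar [[60.0, -46.0], [-62.7, -46.4], [-63.7, 44.7], [61.4, 45.9]] centre [-1.3 -0.5]
top work [[39.1, -76.5], [-37.8, -76.4], [-39.6, 76.8], [39.6, 77.5]] centre [0.3 0.3]
side bar [[-62.4, -45.8], [-62.4, 45.2], [61.9, -47.5], [62.3, 44.0]] centre [-0.2 -1. ]
side work [[-35.4, -78.0], [-36.4, 78.0], [40.0, -77.5], [42.2, 80.7]] centre [2.6 0.8]
magnet [0.43363    0.18092662]
tube [0.69455487 0.11982219]
slug [ 0.40694351 -0.00269875]
flat [0.77398956 0.02175425]
```

Both cameras put the bar within about 3 mm of the middle and square to the passage. The other things haven't moved, and the arm is clear, so I'm handing in.

```bash
python3 -c "
from workcell import robot
print(robot.job_done(), robot.get_state()['t'])"
```

```text
the job is handed in; nothing more can be done
the job is handed in; nothing more can be done
```

The aluminium bar now lies centred under the joint of the two plates, and I handed the job in at about 25 s; no verdict comes back. I pushed its far side with two fingertips to square it and line it up with the passage, then pushed its end along the table under the bridge. After that I backed off and raised the gripper clear.

**Last checks, bar relative to the work:**

| Camera | Along the passage | Across |
|---|---|---|
| Top | −1.6 mm | −0.8 mm |
| Side | −2.8 mm | −1.8 mm |

- **Angle:** the bar is square to the passage within about 1°.
- **Camera agreement:** the side camera reads 2–3 mm off on the work itself, so I trusted only relative positions; by those the two cameras agree to about 1 mm.
- **Other things:** magnet, tube, slug and flat measured within about 2 mm of their starting places. I checked the clamp, hammer and brush only by eye in the pictures, and the arm hid the brush in the last one; nothing went near any of the three.
- **Forces:** the readings at the end of each move stayed below about 7 N. The highest came from feeling for the table.

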